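# Reverse the template of a bench jigger

### The arm

A 6-joint arm with a two-finger parallel gripper is mounted at the origin on the work surface. World frame = base frame: x ahead of the robot, y to its left, z up, the work surface at z = 0. Lengths are in m, angles in rad, forces in N, time in s.
With the tool pointing down it reaches from about 0.425 to 0.95 m from the base axis. Payload 3.5 kg.
Tool frame: the origin (TCP) lies at the very end of the fingers, on their centre line; the grasp point (between the pads) lies 19 mm behind it; z points along the fingers, y is the direction in which the jaws open and shut (so a half turn about z gives the same grasp; the last joint's range is limited). The gripper opens to 85 mm and grips with 20 to 120 N. Pads are 22 mm wide; open, the fingers measure 114 mm over their backs; the gripper's body (76 mm by 85 mm) begins 54 mm behind the grasp point. The pads swing forward as they close: fully open they stand 13 mm farther back than shut.
Start: joints at [1.031, 0.286, 1.577, -0, 1.279, -0.15], TCP at [0.256, 0.624, 0.231] pointing down, gripper open.
Joint ranges: [-2.77, 2.77], [-0.9, 2.22], [0.21, 2.48], [-1.53, 4.67], [0.24, 2.81], [-2.84, 2.84]. Speed limits (rad/s): [2.79, 2.79, 3.14, 3.14, 3.14, 3.14].

### API

Orientations are given as a unit quaternion [x, y, z, w].
In Python, from plant import get_state, read_camera, get_calibration, ticket, search_frame, cut_out, pinpoint gives the robot as it stands.
- The arm moves only by the tool move_arm, never from a script. Its argument "plan" is a list that holds one entry, the list of rows, each a list of 7 numbers: the turn, a rotation vector about the tool's x, y, z in degrees, then the shift along the tool's x, y, z in m, then the finger opening in m, from 0 to 0.0854. In form: [[[ax, ay, az, x, y, z, hand], ...]]. A call has exactly 5 rows; each row is the pose to reach, as a shift and turn from the pose measured when the call began, along the tool's axes at that moment; what a row does not reach only later rows make up. A row lasts 1/8 s, in which the tool goes at most 62.5 mm and 10.7 degrees, less where a joint would pass 70% of its speed; a pose out of reach is approached as far as the arm can. A call with a gripper value outside its range is refused whole. The fingers move at their own pace and stop on an object; "force" is the grip in N (left out, the last holds). Time passes only in rows, so rows that repeat a pose let the fingers close, or fill a call up. It gives the time, the measured TCP pose, the force and the opening at its end, in the units of the state.
- get_state(): the state, without advancing time (a new reading comes with each control period).
- read_camera(name): name is "side" or "top" or "wrist"; returns the picture (420x560x3 uint8, red, green, blue); there is no depth.
- get_calibration(name): a dict with "mtx" (3x3 intrinsics, pixels), "extrinsics" (4x4, takes a point from camera to world coordinates); the wrist camera has in their place "hand_eye" (4x4, takes a point from camera to tool coordinates, whose origin is the TCP and whose axes are the flange's). Camera axes: x right, y up, looking along -z (the intrinsics and any distortion apply to the point x, -y, -z); pixel columns grow to the right and rows downward; lengths in m; the calibration is good to about 2 mm. A picture is of the moment at which its call begins: read the wrist's pose just before it. get_calibration takes no time and is no camera call.
- ticket.sign_off(): hands the job in, once; it reports no verdict.
Trained networks look in the newest picture that a camera, given by its name, has taken for a name from the list of things; names that differ only in an ending like _2 or _b are one class to them, and where a whole thing is asked for, a point or a joint stands for the part that bears it (a point fixed in the world has none). Each returns a list of dicts, best first, with "p" (0 to 1); they miss things now and then, are a little off and sometimes report something else, mostly with a low value. They report only what shows in the picture. A call takes as long as a camera call. They do not tell look-alikes from the thing itself.
- search_frame(camera, query): "centre" ([column, row] in pixels, amid what is visible of it).
- cut_out(camera, query): "pixels" (420x560 bool, what is visible of it) and "centre" ([column, row] in pixels, amid what is visible of it).
- pinpoint(camera, query): "centre" ([column, row] in pixels: a listed point, or the origin of a listed thing).
The state is a dict: "time": time; "qpos": joint angles; "dq": joint speeds; "joint_efforts": joint torques, N m; "eef_pos": TCP position; "tcp_rot": TCP orientation; "contact_force": force on the tool from outside, world axes, zero at the start; "wrist_torque": the same for the moment, N m; "opening": opening from 0.0 (shut) to 1.0 (fully open).
Only numpy, scipy, OpenCV 4.12 (cv2) and the standard library are available. Lean on these libraries where they do the work, as an engineer would, in place of code of your own. Each camera call takes 0.05 s, during which the arm holds its last target.

### The job

The dark wooden template in the bench jigger is the wrong way round: its stepped end is over the plaster mould. Draw the sliding keeper back, lift the template out of its two slotted posts, turn it end for end and lower it (do not drop it) fully home in both posts with its rounded end over the mould, then slide the keeper fully shut over it and let go. Leave the pots and tools on the bench where they are.

Things in the scene. Friction and masses are not known exactly. Their poses are not given: they have to be found in the camera images.
- jigger_seat (a point): Point on the fixed jigger where template_mid lies when the template is home, 95 mm above the bench, midway between two slotted posts. Axes: y along the slots, pointing to the plaster mould; x across the slots; z up. Between the posts (y -36 to +36 mm) only the grey base plate (130 x 360 x 8 mm) lies below. A grey pillar 36 x 30 mm, 131 mm tall, at x +50, y -48 mm guides the keeper.
- post_near (a point): Middle of the slot floor of the dark steel post next to the mould (y +48 mm from jigger_seat), 70 mm above the bench. Both posts measure 24 mm along y, 44 mm along x, top 106 mm above the bench. Slot 14 mm wide, open upward and at both ends, flared to 25 mm in its top 10 mm.
- post_far (a point): Middle of the slot floor of the other post, alike, at y -48 mm from jigger_seat, 70 mm above the bench. The keeper's bar slides over this one.
- mould (a point): Middle of the rim of the fixed plaster mould, a shallow round bowl 116 mm across on a metal wheel head 144 mm across; rim 46 mm above the bench, 135 mm from jigger_seat along its +y.
- template_mid (a point): Centre of the template's middle part. The template is a loose dark wooden plate 10 mm thick, 220 mm long, about 130 g, on edge in the slots. Axes: x thickness, y towards the rounded end, z up. Middle part 50 mm tall (top edge 25 mm above this point), 132 mm long; beyond it both ends reach 15 mm lower and straddle the posts with 6 mm play each way. Fits either way round. Grip it here from above, across x.
- template_round (a point): Middle of the template's rounded end (65 mm tall, both corners rounded to 21 mm radius, like a bowl's outline), 87.5 mm from template_mid along the template's +y. At the start it is on the side away from the mould.
- template_step (a point): Middle of the template's stepped end (lower outer corner cut away in a square step), 87.5 mm from template_mid along the template's -y. At the start it is over the mould.
- keeper (a joint): Travel of the keeper in m along +x of jigger_seat: 0 fully shut (steel bar 18 mm wide, 122 to 130 mm above the bench, lies across the slot of post_far and holds the template down), 0.045 fully back (bar's tip 33 mm from the slot's middle). About 2 N of friction; stays where left.
- keeper_knob (a point): On the axis of the keeper's upright steel knob, 14 mm across, standing on the bar from 130 to 165 mm above the bench; this point is 152 mm above the bench. Moves with the keeper; when shut it is at x +50, y -48 mm from jigger_seat.
- bowl1: Bystander, to be left alone: terracotta bowl, 110 mm across, 55 mm tall; origin at the centre of its underside
- bowl2: Bystander, to be left alone: terracotta bowl, 96 mm across, 50 mm tall; origin at the centre of its underside
- bowl3: Bystander, to be left alone: terracotta bowl, 110 mm across, 55 mm tall; origin at the centre of its underside
- cup: Bystander, to be left alone: white cup, 72 mm across, 65 mm tall; origin at the centre of its underside
- jar: Bystander, to be left alone: glass jar with white cap, 68 mm across, 75 mm tall; origin at the centre of its underside
- rib: Bystander, to be left alone: flat wooden rib lying on the bench, 45 x 90 x 8 mm; origin at the centre of its underside
- brush: Bystander, to be left alone: brush lying on the bench, 170 mm long; origin at the centre of its underside
There are look-alikes about, which are no part of the job. What is shaped like the part that bears template_mid but purple or yellow is not meant.

How it is judged:
By the outcome, as a careful person would: the job done as asked, in the order asked, and still so for the second after the job is handed in, with the robot touching nothing.
It also fails if it takes over 67 s, if anything falls off the work surface, if the arm or the gripper's body presses on something with over 40 N, if the wrist force passes 120 N, or if a joint passes its speed limit or range.

## Working session

There is one attempt and no reset: what is moved stays moved. The work goes in short steps, Python scripts to look and compute and a tool call to move; the robot and the scene stay as the last step left them, time stands still between calls to the robot, and variables do not carry over. Pictures are saved under pics/ and viewed, and the job is handed in when it is done.

Besides the shell and the picture viewer there is one more tool, called after ">>>" by a JSON object that holds its "api" and its "payload". move_arm: Moves the arm, as the interface text tells. Its arguments: {"type":"object","properties":{"plan":{"type":"array","items":{"type":"array","items":{"type":"array","items":{"type":"number"}}}},"force":{"type":"number"}},"required":["plan"]}

```bash
ls; mkdir -p pics; python3 - <<'E'
from plant import *
import cv2,numpy as np
s=get_state();print(s)
for n in("side","top","wrist"):
    im=read_camera(n);cv2.imwrite(f"pics/{n}0.png",im[:,:,::-1])
    print(n,{k:np.round(v,4).tolist() if not isinstance(v,str) else v for k,v in get_calibration(n).items()})
E
```

```text
pics
{'time': 0.0, 'qpos': array([ 1.03097532e+00,  2.87214226e-01,  1.57818554e+00, -2.93309815e-05,
        1.27860439e+00, -1.49973552e-01]), 'dq': array([ 0.00090431, -0.00102741,  0.00032106, -0.00023026, -0.00125433,
        0.00070693]), 'joint_efforts': array([ 6.21341533e-04, -4.05970287e+01, -2.92630434e+01, -1.26542632e-04,
        5.71301833e-03, -1.24736036e-05]), 'eef_pos': array([0.25614985, 0.62379272, 0.22991018]), 'tcp_rot': array([ 1.93687405e-01,  9.81062554e-01, -1.13948928e-03, -3.94451734e-04]), 'contact_force': array([-1.09107726,  0.53547498,  0.26294455]), 'wrist_torque': array([-0.03320144, -0.0553876 , -0.00201283]), 'opening': 1.001270140295915}
side {'mtx': [[450.8549, 0.0, 286.3803], [0.0, 450.8549, 208.6665], [0.0, 0.0, 1.0]], 'extrinsics': [[0.9997, 0.0105, -0.0234, 0.4284], [-0.0245, 0.6534, -0.7567, -0.6555], [0.0074, 0.757, 0.6534, 0.7115], [0.0, 0.0, 0.0, 1.0]]}
top {'mtx': [[393.8256, 0.0, 275.6431], [0.0, 393.8256, 208.1593], [0.0, 0.0, 1.0]], 'extrinsics': [[-0.0096, 0.9803, -0.1975, 0.2797], [-0.9999, -0.0104, -0.003, 0.052], [-0.005, 0.1975, 0.9803, 0.8609], [0.0, 0.0, 0.0, 1.0]]}
wrist {'mtx': [[351.1878, 0.0, 278.9056], [0.0, 351.1878, 205.0487], [0.0, 0.0, 1.0]], 'hand_eye': [[-0.0003, 0.95, 0.3122, 0.0795], [1.0, -0.0, 0.0009, -0.0003], [0.0009, 0.3122, -0.95, -0.1437], [0.0, 0.0, 0.0, 1.0]]}
```

View pics/side0.png

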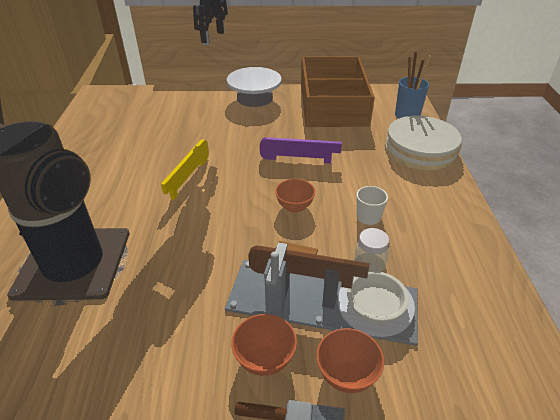

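View pics/top0.png

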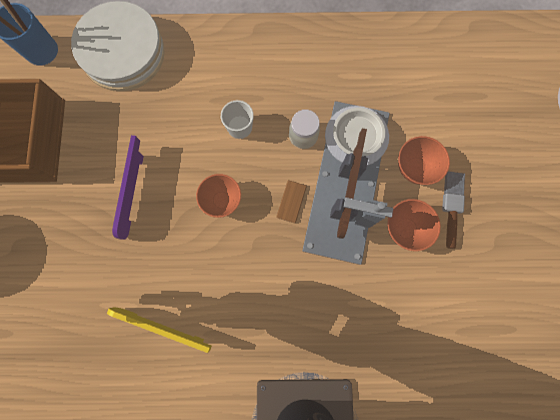

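View pics/wrist0.png

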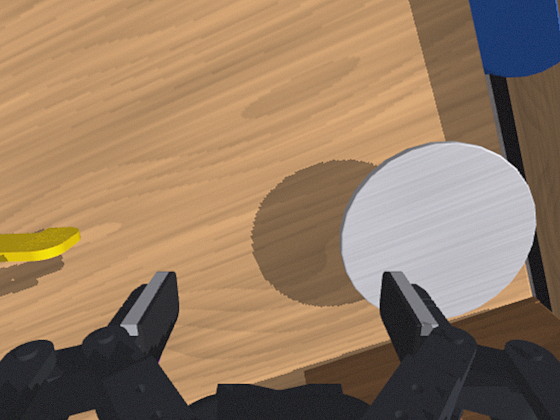

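The real template is the dark brown plate in the jigger, at top (353,183) and side (308,262). The purple plate at top (127,188) and the yellow one at top (160,330) are look-alikes. Next I'll locate the points.

```bash
cat > h.py <<'E'
from plant import *
import cv2,numpy as np
from scipy.spatial.transform import Rotation as R
def cam(n,s=None):
    c=get_calibration(n);K=np.array(c["mtx"])
    if n=="wrist":
        s=s or get_state();T=np.eye(4);T[:3,:3]=R.from_quat(s["tcp_rot"]).as_matrix();T[:3,3]=s["eef_pos"]
        return K,T@np.array(c["hand_eye"]),c
    return K,np.array(c["extrinsics"]),c
def ray(C,px):
    K,E=C[:2];d=np.array([(px[0]-K[0,2])/K[0,0],-(px[1]-K[1,2])/K[1,1],-1]);d=E[:3,:3]@d
    return E[:3,3],d/np.linalg.norm(d)
def atz(C,px,z):
    o,d=ray(C,px);return o+d*(z-o[2])/d[2]
def proj(C,p):
    K,E=C[:2];q=np.linalg.inv(E)@np.append(p,1);return np.array([K[0,2]+K[0,0]*q[0]/-q[2],K[1,2]-K[1,1]*q[1]/-q[2]])
def tri(rs):
    A=0;b=0
    for o,d in rs:
        M=np.eye(3)-np.outer(d,d);A=A+M;b=b+M@o
    p=np.linalg.solve(A,b);return p,[np.linalg.norm((np.eye(3)-np.outer(d,d))@(p-o)) for o,d in rs]
def ang(s): 
    m=R.from_quat(s["tcp_rot"]).as_matrix();return m
E
python3 - <<'E'
from h import *
C={n:cam(n) for n in("side","top")}
Z=dict(jigger_seat=.095,post_near=.07,post_far=.07,mould=.046,template_mid=.095,template_round=.0875,template_step=.0875,keeper_knob=.152,bowl1=0,bowl2=0,bowl3=0)
read_camera("side");read_camera("top")
for q,z in Z.items():
    r={}
    for n in C:
        for d in pinpoint(n,q)[:3]:
            print(q,n,np.round(d["centre"],1),round(d["p"],2),np.round(atz(C[n],d["centre"],z),4))
            r.setdefault(n,d["centre"])
    if len(r)==2: p,e=tri([ray(C[n],r[n]) for n in r]);print("   tri",p.round(4),np.round(e,4))
print(get_state()["time"])
E
```

```text
jigger_seat side [306.6 263.9] 0.9 [ 0.4838 -0.0971  0.095 ]
jigger_seat top [351.3 186.9] 0.57 [ 0.4759 -0.0976  0.095 ]
jigger_seat top [380.2 208.4] 0.49 [ 0.4313 -0.1527  0.095 ]
   tri [ 0.4801 -0.0974  0.0939] [0.0038 0.0038]
post_near side [331.2 276.6] 0.94 [ 0.5298 -0.1068  0.07  ]
post_near side [369.8 262.9] 0.41 [ 0.6072 -0.0741  0.07  ]
post_near top [355.2 165.2] 0.96 [ 0.529  -0.1129  0.07  ]
   tri [ 0.5282 -0.1117  0.0753] [0.0008 0.0008]
post_far side [282.2 271.8] 0.68 [ 0.4391 -0.0935  0.07  ]
post_far top [346.4 206.8] 0.75 [ 0.4404 -0.0905  0.07  ]
   tri [ 0.44   -0.091   0.0675] [0.0009 0.0009]
mould side [280.2 273.5] 0.55 [ 0.4356 -0.0767  0.046 ]
mould top [360.7 131.6] 0.75 [ 0.6133 -0.1337  0.046 ]
mould top [346.9 207.8] 0.43 [ 0.4431 -0.0958  0.046 ]
mould top [405.2 227.5] 0.29 [ 0.3999 -0.2154  0.046 ]
   tri [ 0.498  -0.1279  0.152 ] [0.0705 0.0705]
template_mid side [183.5 170.9] 0.7 [0.216  0.1958 0.095 ]
template_mid side [305.2 263. ] 0.61 [ 0.4813 -0.0949  0.095 ]
template_mid top [159.5 329.3] 0.87 [0.2052 0.2739 0.095 ]
template_mid top [127.2
[... 1637 characters left out ...]
    ]
bowl2 side [350.5 374.3] 0.57 [ 0.5521 -0.2631  0.    ]
bowl2 side [294.2 205.1] 0.55 [0.4733 0.1814 0.    ]
bowl2 top [223.1 197.6] 0.96 [0.4786 0.1723 0.    ]
bowl2 top [405.4 228.1] 0.79 [ 0.4053 -0.2308  0.    ]
bowl2 top [413.7 166.6] 0.6 [ 0.5462 -0.2602  0.    ]
   tri [ 0.4936  0.1848 -0.5586] [0.127 0.127]
bowl3 side [264.5 358.2] 0.97 [ 0.4059 -0.23    0.    ]
bowl3 side [350.5 374.3] 0.57 [ 0.5521 -0.2631  0.    ]
bowl3 side [294.2 205.1] 0.55 [0.4733 0.1814 0.    ]
bowl3 top [223.1 197.6] 0.96 [0.4786 0.1723 0.    ]
bowl3 top [405.4 228.1] 0.79 [ 0.4053 -0.2308  0.    ]
bowl3 top [413.7 166.6] 0.6 [ 0.5462 -0.2602  0.    ]
   tri [ 0.4936  0.1848 -0.5586] [0.127 0.127]
1.35
```

```bash
cat >> h.py <<'E'
def go(targets):
    """targets: list of (xyz, yaw_deg of tool y, tool down)"""
    s=get_state();M=ang(s)
    print("t",round(s["time"],2),"pos",s["eef_pos"].round(4),"yaw",round(np.degrees(np.arctan2(M[1,1],M[0,1])),2),"tilt",M[:,2].round(4),"q6",np.degrees(s["qpos"][[0,5]]).round(1),"op",round(s["opening"],3),"F",s["contact_force"].round(1))
    for p,y in targets:
        a=np.radians(y);Y=np.array([np.cos(a),np.sin(a),0]);Zt=np.array([0,0,-1.]);X=np.cross(Y,Zt)
        T=np.stack([X,Y,Zt],1);r=R.from_matrix(M.T@T).as_rotvec(degrees=True)
        print(np.round(r,2).tolist(),np.round(M.T@(np.array(p)-s["eef_pos"]),4).tolist())
E
python3 - <<'E'
from h import *
go([((.36,.40,.28),70),((.45,.2,.30),73),((.47,.05,.30),76),((.47,-.097,.30),76.4)])
E
```

```text
t 1.35 pos [0.2565 0.6244 0.2313] yaw 67.67 tilt [-0.  0. -1.] q6 [59.1 -8.6] op 0.998 F [-0.2 -1.1  0.1]
[0.0, -0.0, -2.33] [-0.181, -0.1682, -0.0487]
[0.0, -0.0, -5.33] [-0.3402, -0.319, -0.0687]
[0.0, -0.0, -8.33] [-0.4157, -0.4502, -0.0687]
[0.0, -0.0, -8.73] [-0.4716, -0.5861, -0.0687]
```

>>> {"api": "move_arm", "payload": {"plan": [[[0, 0, -1, -0.045, -0.042, -0.02, 0.085], [0, 0, -2, -0.09, -0.084, -0.035, 0.085], [0, 0, -2, -0.135, -0.126, -0.05, 0.085], [0, 0, -3, -0.18, -0.168, -0.06, 0.085], [0, 0, -4, -0.222, -0.208, -0.065, 0.085]]]}}

```text
time: 1.98
eef_pos: [0.3835, 0.346, 0.2975]
tcp_rot: [0.159, 0.987, 0.001, 0.001]
contact_force: [0.9, 0.2, 0.7]
opening: 0.994
```

```bash
python3 - <<'E'
from h import *
go([((.45,.2,.30),73),((.47,.05,.30),76),((.47,-.097,.30),76.4)])
E
```

```text
t 1.98 pos [0.3835 0.346  0.2975] yaw 71.73 tilt [ 0.002  0.001 -1.   ] q6 [ 30.8 -40.9] op 0.994 F [0.9 0.2 0.7]
[0.09, 0.09, -1.27] [-0.1089, -0.1178, -0.0025]
[0.09, 0.1, -4.27] [-0.1749, -0.254, -0.0026]
[0.09, 0.1, -4.67] [-0.221, -0.3935, -0.0028]
```

>>> {"api": "move_arm", "payload": {"plan": [[[0, 0, -1, -0.04, -0.04, 0, 0.085], [0, 0, -2, -0.08, -0.085, 0, 0.085], [0, 0, -2, -0.12, -0.13, 0, 0.085], [0, 0, -3, -0.148, -0.185, 0, 0.085], [0, 0, -4, -0.175, -0.24, 0, 0.085]]]}}

```text
time: 2.6
eef_pos: [0.4746, 0.0612, 0.2977]
tcp_rot: [0.124, 0.992, 0.001, 0.001]
contact_force: [0.2, 0.4, -0.1]
opening: 0.997
```

```bash
python3 - <<'E'
from h import *
go([((.455,-.11,.30),76.4)])
E
```

```text
t 2.6 pos [0.4746 0.0612 0.2977] yaw 75.76 tilt [ 0.003  0.001 -1.   ] q6 [ -4.9 -80.6] op 0.997 F [ 0.2  0.4 -0.1]
[0.1, 0.15, -0.64] [-0.0232, -0.1708, -0.0025]
```

>>> {"api": "move_arm", "payload": {"plan": [[[0, 0, -0.6, -0.01, -0.055, -0.003, 0.085], [0, 0, -0.6, -0.017, -0.112, -0.003, 0.085], [0, 0, -0.6, -0.023, -0.171, -0.003, 0.085], [0, 0, -0.6, -0.023, -0.171, -0.003, 0.085], [0, 0, -0.6, -0.023, -0.171, -0.003, 0.085]]]}}

```text
time: 3.22
eef_pos: [0.4547, -0.11, 0.3005]
tcp_rot: [0.119, 0.993, 0.001, 0.002]
contact_force: [0.1, 0.7, -0.5]
opening: 0.997
```

```bash
python3 - <<'E'
from h import *
go([])
s=get_state();C=cam("wrist",s);im=read_camera("wrist");cv2.imwrite("pics/w1.png",im[:,:,::-1])
for q,z in dict(jigger_seat=.095,post_near=.07,post_far=.07,mould=.046,template_mid=.095,template_round=.0875,template_step=.0875,keeper_knob=.152).items():
    for d in pinpoint("wrist",q)[:2]: print(q,np.round(d["centre"],1),round(d["p"],2),atz(C,d["centre"],z).round(4))
E
```

```text
t 3.23 pos [ 0.4547 -0.11    0.3005] yaw 76.31 tilt [ 0.0032  0.0014 -1.    ] q6 [ -26.1 -102.5] op 0.997 F [ 0.1  0.7 -0.5]
jigger_seat [296.2 195.5] 0.88 [ 0.4836 -0.0989  0.095 ]
post_near [294.9 229.8] 0.74 [ 0.531 -0.11   0.07 ]
post_far [299.  145.7] 0.59 [ 0.438  -0.0842  0.07  ]
mould [288.3 284.2] 0.92 [ 0.6127 -0.1363  0.046 ]
template_mid [293.6 197.9] 0.87 [ 0.4855 -0.1021  0.095 ]
template_mid [296.8 107.7] 0.37 [ 0.398  -0.0788  0.095 ]
template_round [297.9 106.4] 0.7 [ 0.3975 -0.0772  0.0875]
template_step [297.  269.5] 0.69 [ 0.5719 -0.1177  0.0875]
keeper_knob [238.4 158.9] 0.9 [ 0.4234 -0.1377  0.152 ]
keeper_knob [295.  230.9] 0.27 [ 0.4983 -0.1061  0.152 ]
```

View pics/w1.png

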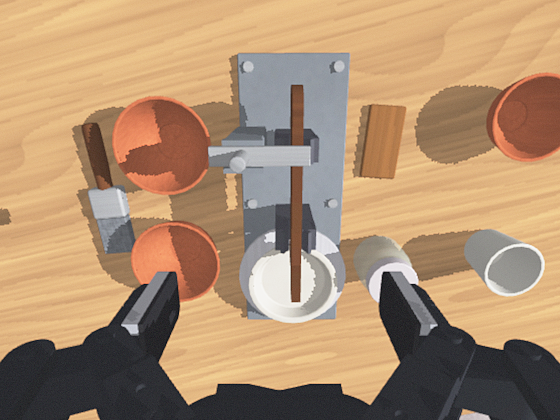

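```bash
python3 - <<'E'
from h import *
from scipy.optimize import least_squares
s=get_state()
C=cam("wrist",s)
L=dict(seat=(0,0,.095),pn=(0,.048,.07),pf=(0,-.048,.07),m=(0,.135,.046),tm=(0,0,.095),tr=(0,-.0875,.0875),ts=(0,.0875,.0875),k=(.05,-.048,.152))
W=dict(seat=(296.2,195.5),pn=(294.9,229.8),pf=(299,145.7),m=(288.3,284.2),tm=(293.6,197.9),tr=(297.9,106.4),ts=(297,269.5),k=(238.4,158.9))
S=dict(seat=(306.6,263.9),pn=(331.2,276.6),pf=(282.2,271.8),tm=(305.2,263),tr=(261.6,259.7),ts=(355.4,273.3),k=(276.6,259.8))
T=dict(seat=(351.3,186.9),pn=(355.2,165.2),pf=(346.4,206.8),m=(360.7,131.6),tm=(352.1,183.4),tr=(343.7,223.6),ts=(361.3,139.4),k=(382.3,205.1))
def P(v,l):
    c,s_=np.cos(v[2]),np.sin(v[2]);y=np.array([c,s_]);x=np.array([s_,-c])
    return np.append(v[:2]+x*l[0]+y*l[1],l[2])
sets=dict(w=(C,W),s=(cam("side"),S),t=(cam("top"),T))
def fit(use):
    def f(v): return np.concatenate([proj(sets[u][0],P(v,L[k]))-np.array(px) for u in use for k,px in sets[u][1].items()])
    r=least_squares(f,[.482,-.1,-.24],loss="soft_l1",f_scale=1.5);return r
for u in("w","s","t","wst"):
    r=fit(u);print(u,r.x.round(4),np.degrees(r.x[2]).round(2));
    if u in("w","wst"): print(np.abs(r.fun).reshape(-1,2).round(1).tolist())
print("template line")
ms=cut_out("wrist","template_mid")
for d in ms[:2]:
    m=d["pixels"];ys,xs=np.nonzero(m);print(d["p"],m.sum(),xs.min(),xs.max(),ys.min(),ys.max())
m=ms[0]["pixels"]
for r_ in range(85,305,15):
    x=np.nonzero(m[r_])[0]
    if len(x): print(r_,x.min(),x.max(), atz(C,((x.min()+x.max())/2+0.,r_),.12).round(4))
E
```

```text
w [ 0.4837 -0.0989 -0.2519] -14.43
[[0.5, 0.1], [1.4, 0.4], [3.0, 0.1], [2.5, 0.6], [2.1, 2.3], [0.1, 1.5], [3.9, 2.0], [2.6, 0.8]]
s [ 0.4848 -0.0975 -0.1939] -11.11
t [ 0.4845 -0.1015 -0.2433] -13.94
wst [ 0.484  -0.0994 -0.2449] -14.03
[[0.8, 0.5], [1.4, 0.1], [3.7, 0.3], [3.0, 0.9], [1.8, 1.9], [0.8, 1.9], [3.7, 1.7], [1.9, 1.7], [0.2, 0.9], [0.6, 1.7], [0.9, 2.3], [1.6, 1.8], [0.9, 0.0], [1.2, 2.5], [2.1, 1.0], [0.7, 3.9], [0.9, 0.7], [1.3, 1.4], [0.8, 0.7], [0.1, 0.4], [1.1, 1.9], [1.7, 4.7], [3.0, 0.5]]
template line
0.67 2384 289 303 85 302
85 291 302 [ 0.3778 -0.0755  0.12  ]
100 290 303 [ 0.39   -0.0783  0.12  ]
115 290 302 [ 0.4025 -0.0815  0.12  ]
130 290 302 [ 0.4154 -0.0845  0.12  ]
145 290 302 [ 0.4286 -0.0874  0.12  ]
175 290 301 [ 0.4561 -0.0941  0.12  ]
190 290 301 [ 0.4705 -0.0974  0.12  ]
205 290 301 [ 0.4853 -0.1007  0.12  ]
220 290 301 [ 0.5004 -0.1041  0.12  ]
235 289 301 [ 0.516  -0.1081  0.12  ]
250 289 300 [ 0.532  -0.1123  0.12  ]
265 290 300 [ 0.5487 -0.1155  0.12  ]
280 290 300 [ 0.5657 -0.1194  0.12  ]
295 290 299 [ 0.5832 -0.1239  0.12  ]
```

```bash
python3 - <<'E'
from h import *
go([((.4255,-.1385,.21),76.3),((.4255,-.1385,.136),76.3)])
E
```

```text
t 3.73 pos [ 0.4549 -0.1097  0.3005] yaw 76.42 tilt [ 3.1e-03  9.0e-04 -1.0e+00] q6 [ -26.1 -102.5] op 0.999 F [-0.3  0.2 -0.2]
[0.09, 0.16, 0.12] [0.0221, -0.035, 0.0904]
[0.09, 0.16, 0.12] [0.0223, -0.0352, 0.1644]
```

>>> {"api": "move_arm", "payload": {"plan": [[[0, 0.2, 0, 0.012, -0.018, 0.045, 0.06], [0, 0.2, 0, 0.022, -0.035, 0.09, 0.06], [0, 0.2, 0, 0.022, -0.035, 0.13, 0.06], [0, 0.2, 0, 0.022, -0.035, 0.164, 0.06], [0, 0.2, 0, 0.022, -0.035, 0.164, 0.06]]], "force": 25}}

```text
time: 4.35
eef_pos: [0.4238, -0.1372, 0.1337]
tcp_rot: [0.118, 0.993, 0.002, -0.003]
contact_force: [0.2, 0.7, 0.4]
opening: 0.704
```

```bash
python3 - <<'E'
from h import *
go([])
im=read_camera("wrist");cv2.imwrite("pics/w2.png",im[:,:,::-1])
im=read_camera("side");cv2.imwrite("pics/s2.png",cv2.resize(im[200:400,180:460,::-1],None,fx=2.5,fy=2.5))
E
```

```text
t 4.35 pos [ 0.4238 -0.1372  0.1337] yaw 76.41 tilt [-0.0062  0.0053 -1.    ] q6 [ -31.1 -107.5] op 0.704 F [0.2 0.7 0.4]
```

View pics/w2.png

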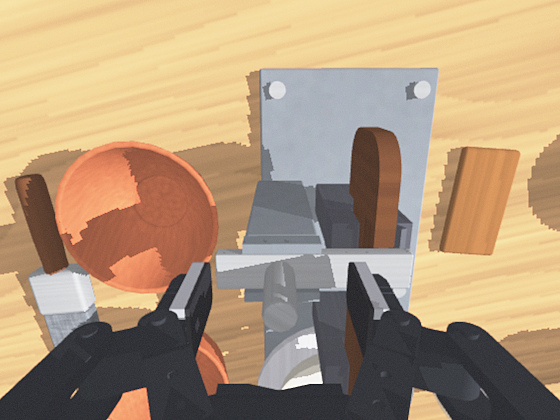

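View pics/s2.png

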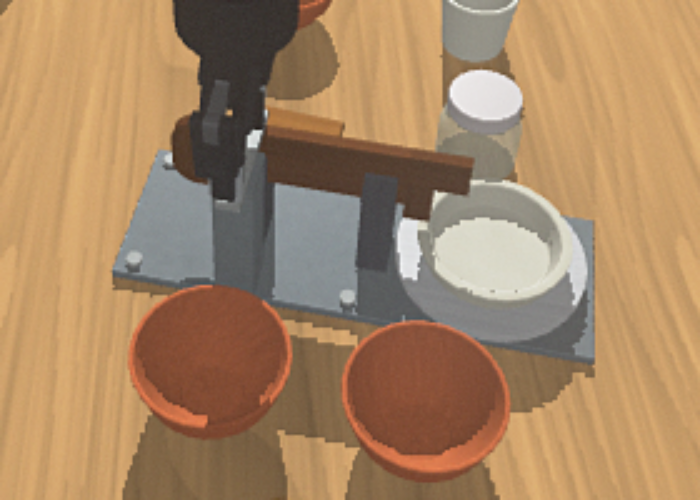

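```bash
python3 - <<'E'
from h import *
s=get_state();C=cam("wrist",s)
for z in(.13,.152,.165): print(z,proj(C,(s["eef_pos"][0],s["eef_pos"][1],z)).round(1))
read_camera("wrist")
print([(d["centre"],d["p"]) for d in pinpoint("wrist","keeper_knob")][:2])
m=cut_out("wrist","keeper_knob")
for d in m[:2]:
  ys,xs=np.nonzero(d["pixels"]);print(d["p"],xs.min(),xs.max(),ys.min(),ys.max())
im=read_camera("wrist");cv2.imwrite("pics/w2b.png",cv2.resize(im[220:380,160:420,::-1],None,fx=3,fy=3))
E
```

```text
0.13 [280.  264.3]
0.152 [280.2 289.1]
0.165 [280.4 307.4]
[([279.5, 284.9], 0.67), ([67.9, 259.6], 0.35)]
0.71 217 411 240 319
0.6 218 438 62 391
```

View pics/w2b.png

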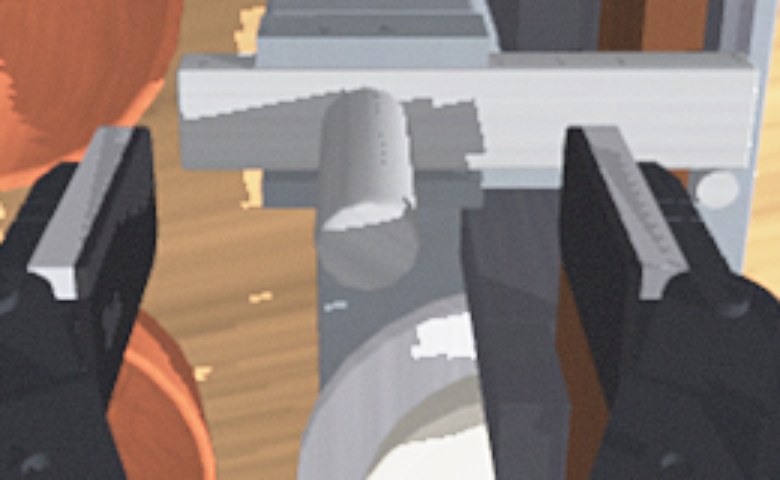

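>>> {"api": "move_arm", "payload": {"plan": [[[0, 0, 0, 0.002, 0, -0.003, 0], [0, 0, 0, 0.002, 0, -0.003, 0], [0, 0, 0, 0.002, 0, -0.003, 0], [0, 0, 0, 0.002, 0, -0.003, 0], [0, 0, 0, 0.002, 0, -0.003, 0]]], "force": 25}}

```text
time: 5.28
eef_pos: [0.4253, -0.1386, 0.1419]
tcp_rot: [0.118, 0.993, 0.0, 0.002]
contact_force: [-1.4, 1.5, 6.7]
opening: 0.151
```

```bash
python3 - <<'E'
from h import *
go([])
E
```

```text
t 5.28 pos [ 0.4253 -0.1386  0.1419] yaw 76.42 tilt [ 3.3e-03 -2.0e-04 -1.0e+00] q6 [ -31.1 -107.6] op 0.151 F [-1.4  1.5  6.7]
```

>>> {"api": "move_arm", "payload": {"plan": [[[0, 0, 0, 0, -0.012, 0, 0], [0, 0, 0, 0, -0.024, 0, 0], [0, 0, 0, 0, -0.036, 0, 0], [0, 0, 0, 0, -0.0455, 0, 0], [0, 0, 0, 0, -0.0455, 0, 0]]]}}

```text
time: 5.9
eef_pos: [0.4153, -0.1804, 0.1419]
tcp_rot: [0.12, 0.993, 0.005, 0.002]
contact_force: [3.7, 13.2, 7.7]
opening: 0.153
```

```bash
python3 - <<'E'
from h import *
go([])
im=read_camera("wrist");cv2.imwrite("pics/w3.png",im[:,:,::-1])
E
```

```text
t 5.9 pos [ 0.4153 -0.1804  0.1419] yaw 76.22 tilt [ 0.0056  0.0091 -0.9999] q6 [ -36.7 -113.2] op 0.153 F [ 3.7 13.2  7.7]
```

View pics/w3.png

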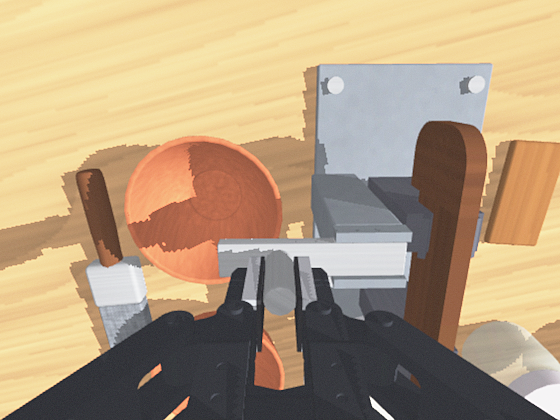

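>>> {"api": "move_arm", "payload": {"plan": [[[0, 0, 0, 0, 0.001, 0, 0.05], [0, 0, 0, 0, 0.001, 0, 0.05], [0, 0, 0, 0, 0.001, -0.02, 0.08], [0, 0, 0, 0, 0.001, -0.06, 0.08], [0, 0, 0, -0.01, 0.02, -0.09, 0.08]]]}}

```text
time: 6.58
eef_pos: [0.4289, -0.1654, 0.2331]
tcp_rot: [0.121, 0.993, 0.004, 0.002]
contact_force: [0.3, 0.1, 0.1]
opening: 0.938
```

```bash
python3 - <<'E'
from h import *
s=get_state();C=cam("wrist",s);im=read_camera("wrist");cv2.imwrite("pics/w4.png",im[:,:,::-1])
for q,z in dict(keeper_knob=.152,template_mid=.095,post_near=.07,post_far=.07,jigger_seat=.095).items():
    for d in pinpoint("wrist",q)[:1]: print(q,np.round(d["centre"],1),round(d["p"],2),atz(C,d["centre"],z).round(4))
go([((.484,-.1004,.20),76.7),((.484,-.1004,.08),76.7)])
E
```

```text
keeper_knob [438.  287.1] 0.66 [ 0.5135 -0.0661  0.152 ]
template_mid [370.3 229.5] 0.62 [ 0.4831 -0.0968  0.095 ]
post_near [358.4 264.8] 0.97 [ 0.5288 -0.1095  0.07  ]
post_far [367.3 172.1] 0.61 [ 0.4393 -0.086   0.07  ]
jigger_seat [365.7 228.8] 0.56 [ 0.4815 -0.1006  0.095 ]
t 6.88 pos [ 0.4281 -0.1641  0.2301] yaw 76.23 tilt [ 0.0024  0.0096 -1.    ] q6 [ -34.  -110.4] op 0.935 F [ 0.5 -0.8  0.5]
[0.57, 0.01, -0.47] [-0.0391, 0.0748, 0.0309]
[0.57, 0.01, -0.47] [-0.0391, 0.0737, 0.1509]
```

View pics/w4.png

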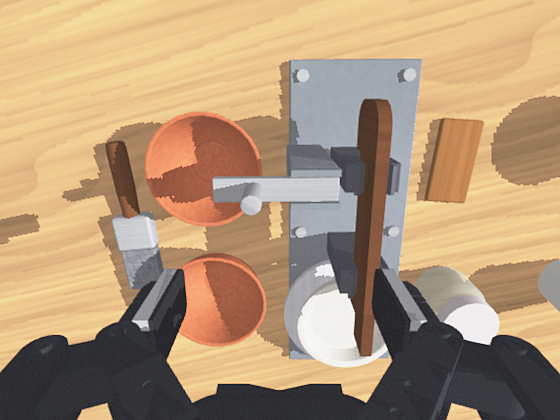

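>>> {"api": "move_arm", "payload": {"plan": [[[0.3, 0, -0.5, -0.02, 0.037, 0.015, 0.085], [0.5, 0, -0.5, -0.039, 0.074, 0.03, 0.085], [0.5, 0, -0.5, -0.039, 0.074, 0.03, 0.085], [0.5, 0, -0.5, -0.039, 0.074, 0.03, 0.085], [0.5, 0, -0.5, -0.039, 0.074, 0.03, 0.085]]]}}

```text
time: 7.5
eef_pos: [0.4832, -0.102, 0.2008]
tcp_rot: [0.116, 0.993, 0.0, 0.0]
contact_force: [-0.0, 0.9, 0.0]
opening: 0.996
```

```bash
python3 - <<'E'
from h import *
s=get_state();C=cam("wrist",s);im=read_camera("wrist");cv2.imwrite("pics/w5.png",im[:,:,::-1])
p=s["eef_pos"]
print("tcp at z.12 ->",proj(C,(p[0],p[1],.12)).round(1))
m=cut_out("wrist","template_mid")[0]["pixels"]
for r_ in range(60,400,30):
    x=np.nonzero(m[r_])[0]
    if len(x): print(r_,x.min(),x.max(), atz(C,((x.min()+x.max())/2+0.,r_),.12).round(4))
for q,z in dict(template_mid=.095,post_near=.07,post_far=.07,jigger_seat=.095).items():
    for d in pinpoint("wrist",q)[:1]: print(q,np.round(d["centre"],1),round(d["p"],2),atz(C,d["centre"],z).round(4))
go([((.484,-.1004,.08),76.7)])
E
```

```text
tcp at z.12 -> [279.7 213.1]
60 276 292 [ 0.3902 -0.0774  0.12  ]
90 275 292 [ 0.4065 -0.0815  0.12  ]
120 276 292 [ 0.4239 -0.0853  0.12  ]
150 275 292 [ 0.4421 -0.0898  0.12  ]
180 275 291 [ 0.4612 -0.0946  0.12  ]
210 276 290 [ 0.4816 -0.0994  0.12  ]
240 276 289 [ 0.503  -0.1047  0.12  ]
270 275 290 [ 0.5258 -0.1101  0.12  ]
300 275 289 [ 0.5498 -0.1161  0.12  ]
330 276 288 [ 0.5756 -0.1221  0.12  ]
template_mid [280.9 201.9] 0.94 [ 0.4834 -0.1011  0.095 ]
post_near [283.5 246.9] 0.74 [ 0.5311 -0.1099  0.07  ]
post_far [287.4 132.8] 0.88 [ 0.4379 -0.0851  0.07  ]
jigger_seat [285.3 199.6] 0.58 [ 0.4824 -0.0975  0.095 ]
t 7.8 pos [ 0.4836 -0.1016  0.2012] yaw 76.7 tilt [ 9.e-04  8.e-04 -1.e+00] q6 [ -23.7 -100.4] op 0.997 F [ 0.7  0.3 -0.2]
[0.06, 0.04, -0.0] [-0.0, 0.0011, 0.1212]
```

View pics/w5.png

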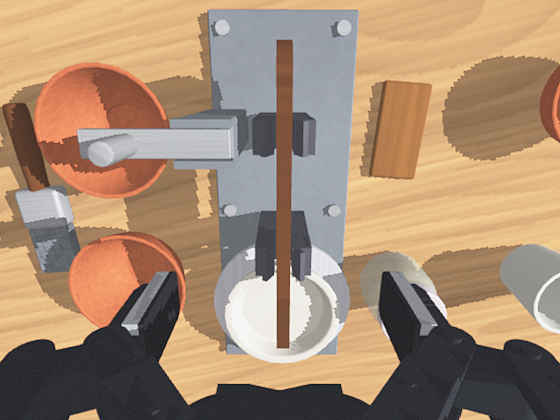

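>>> {"api": "move_arm", "payload": {"plan": [[[0, 0, 0, -0.0006, 0.0012, 0.05, 0.085], [0, 0, 0, -0.0006, 0.0012, 0.1, 0.085], [0, 0, 0, -0.0006, 0.0012, 0.119, 0.085], [0, 0, 0, -0.0006, 0.0012, 0.119, 0.085], [0, 0, 0, -0.0006, 0.0012, 0.119, 0.03]]], "force": 40}}

```text
time: 8.43
eef_pos: [0.4856, -0.1009, 0.0835]
tcp_rot: [0.116, 0.993, 0.0, 0.002]
contact_force: [1.0, -0.0, -0.0]
opening: 0.811
```

>>> {"api": "move_arm", "payload": {"plan": [[[0, 0, 0, 0, 0, 0, 0], [0, 0, 0, 0, 0, 0, 0], [0, 0, 0, 0, 0, 0, 0], [0, 0, 0, 0, 0, 0, 0], [0, 0, 0, 0, 0, 0, 0]]], "force": 40}}

```text
time: 9.05
eef_pos: [0.486, -0.1011, 0.0841]
tcp_rot: [0.116, 0.993, -0.0, 0.002]
contact_force: [-0.5, -0.0, 4.2]
opening: 0.111
```

```bash
python3 - <<'E'
from h import *
go([])
im=read_camera("wrist");cv2.imwrite("pics/w6.png",im[:,:,::-1])
E
```

```text
t 9.05 pos [ 0.486  -0.1011  0.0841] yaw 76.69 tilt [ 4.e-03 -5.e-04 -1.e+00] q6 [ -23.5 -100.3] op 0.111 F [-0.5 -0.   4.2]
```

View pics/w6.png

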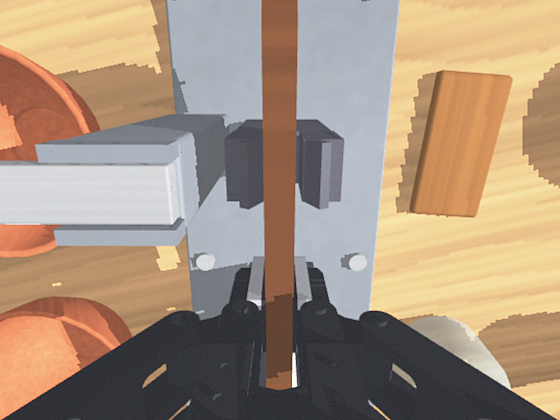

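>>> {"api": "move_arm", "payload": {"plan": [[[0, 0, 0, 0, 0, -0.02, 0], [0, 0, 0, 0, 0, -0.05, 0], [0, 0, 0, 0, 0, -0.095, 0], [0, 0, 0, 0, 0, -0.14, 0], [0, 0, 0, 0, 0, -0.165, 0]]]}}

```text
time: 9.72
eef_pos: [0.4858, -0.1012, 0.2512]
tcp_rot: [0.116, 0.993, -0.0, 0.003]
contact_force: [0.9, -0.6, -1.9]
opening: 0.108
```

```bash
python3 - <<'E'
from h import *
go([])
im=read_camera("side");cv2.imwrite("pics/s7.png",im[:,:,::-1])
im=read_camera("wrist");cv2.imwrite("pics/w7.png",im[:,:,::-1])
E
```

```text
t 9.72 pos [ 0.4858 -0.1012  0.2512] yaw 76.7 tilt [ 0.0062 -0.0016 -1.    ] q6 [ -23.5 -100.2] op 0.108 F [ 0.9 -0.6 -1.9]
```

View pics/s7.png

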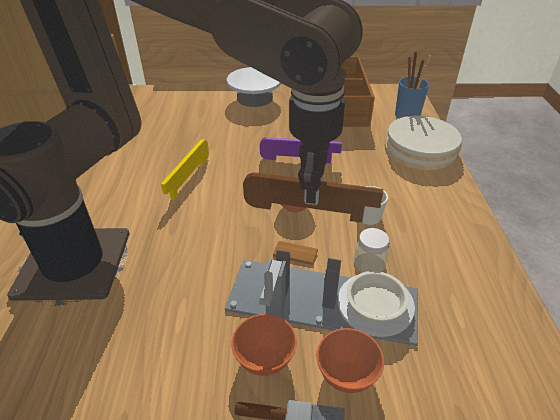

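View pics/w7.png

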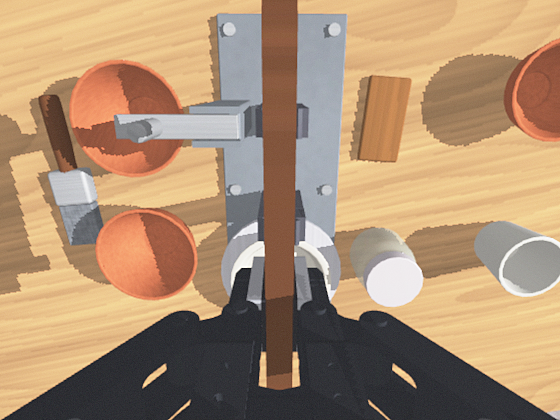

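>>> {"api": "move_arm", "payload": {"plan": [[[0, 0, 10, 0, 0, 0, 0], [0, 0, 20, 0, 0, 0, 0], [0, 0, 30, 0, 0, 0, 0], [0, 0, 40, 0, 0, 0, 0], [0, 0, 50, 0, 0, 0, 0]]]}}

```text
time: 10.45
eef_pos: [0.4857, -0.1012, 0.2492]
tcp_rot: [0.527, 0.85, 0.001, 0.003]
contact_force: [0.2, -1.4, -0.6]
opening: 0.113
```

>>> {"api": "move_arm", "payload": {"plan": [[[0, 0, 10, 0, 0, 0, 0], [0, 0, 20, 0, 0, 0, 0], [0, 0, 30, 0, 0, 0, 0], [0, 0, 40, 0, 0, 0, 0], [0, 0, 50, 0, 0, 0, 0]]]}}

```text
time: 11.08
eef_pos: [0.4845, -0.1008, 0.2462]
tcp_rot: [0.839, 0.545, 0.001, 0.0]
contact_force: [-0.0, 0.2, -1.4]
opening: 0.107
```

>>> {"api": "move_arm", "payload": {"plan": [[[0, 0, 10, 0, 0, 0, 0], [0, 0, 20, 0, 0, 0, 0], [0, 0, 30, 0, 0, 0, 0], [0, 0, 40, 0, 0, 0, 0], [0, 0, 50, 0, 0, 0, 0]]]}}

```text
time: 11.7
eef_pos: [0.4834, -0.1003, 0.2433]
tcp_rot: [0.991, 0.137, -0.001, -0.001]
contact_force: [0.6, -0.5, -1.4]
opening: 0.109
```

```bash
python3 - <<'E'
from h import *
go([((.484,-.1005,.22),-103.5)])
E
```

```text
t 11.7 pos [ 0.4834 -0.1003  0.2433] yaw -74.3 tilt [-0.0029  0.0021 -1.    ] q6 [-23.5  50.7] op 0.109 F [ 0.6 -0.5 -1.4]
[-0.12, 0.16, 29.2] [0.0006, 0.0004, 0.0233]
```

>>> {"api": "move_arm", "payload": {"plan": [[[0, 0, 10, 0, 0, 0, 0], [0, 0, 20, -0.001, 0, 0, 0], [0, 0, 29.2, -0.001, 0, 0, 0], [0, 0, 29.2, -0.001, 0, 0, 0], [0, 0, 29.2, -0.001, 0, 0, 0]]]}}

```text
time: 12.32
eef_pos: [0.4818, -0.1004, 0.2418]
tcp_rot: [0.993, -0.116, -0.003, -0.001]
contact_force: [0.0, -0.7, -1.1]
opening: 0.107
```

```bash
python3 - <<'E'
from h import *
go([((.4855,-.101,.22),-103.4)])
s=get_state()
C=dict(side=cam("side"),top=cam("top"),wrist=cam("wrist",s))
for n in C:
    im=read_camera(n);cv2.imwrite(f"pics/{n}8.png",im[:,:,::-1])
    for q in("template_mid","template_round","template_step"):
        print(n,q,[(np.round(d["centre"],1).tolist(),round(d["p"],2),atz(C[n],d["centre"],s["eef_pos"][2]+(.011 if q[-1]=="d" and "mid" in q else .0035)).round(4).tolist()) for d in pinpoint(n,q)[:3]])
E
```

```text
t 12.32 pos [ 0.4818 -0.1004  0.2418] yaw -103.36 tilt [-0.005  0.003 -1.   ] q6 [-23.6  79.7] op 0.107 F [ 0.  -0.7 -1.1]
[-0.1, 0.32, 0.04] [0.0038, -0.0002, 0.0218]
side template_mid [([308.2, 197.1], 0.69, [0.4806, -0.0965, 0.2528]), ([183.9, 167.7], 0.64, [0.2697, -0.0127, 0.2528]), ([301.4, 145.3], 0.61, [0.4772, 0.0556, 0.2528])]
side template_round [([267.1, 148.2], 0.96, [0.4133, 0.0582, 0.2453]), ([202.1, 152.0], 0.66, [0.2933, 0.047, 0.2453]), ([365.1, 210.0], 0.65, [0.5694, -0.1209, 0.2453])]
side template_step [([332.2, 151.6], 0.89, [0.5342, 0.0451, 0.2453]), ([259.2, 194.2], 0.81, [0.4014, -0.0786, 0.2453]), ([167.9, 184.7], 0.67, [0.2475, -0.0508, 0.2453])]
top template_mid [([160.9, 330.2], 0.86, [0.2192, 0.226, 0.2528]), ([126.9, 187.3], 0.79, [0.4387, 0.2908, 0.2528])]
top template_round [([118.4, 313.9], 0.94, [0.2428, 0.2938, 0.2453]), ([117.3, 228.1], 0.61, [0.3742, 0.3047, 0.2453])]
top template_step [([199.2, 340.3], 0.88, [0.2035, 0.1701, 0.2453]), ([135.8, 148.2], 0.71, [0.507, 0.2834, 0.2453]), ([289.5, 198.0], 0.61, [0.4201, 0.0316, 0.2453])]
wrist template_mid [([282.1, 60.2], 0.62, [0.5695, -0.1229, 0.2528]), ([279.2, 278.4], 0.56, [0.4858, -0.102, 0.2528])]
wrist template_round [([279.9, 63.1], 0.64, [0.5692, -0.1221, 0.2453])]
wrist template_step []
```

View pics/side8.png

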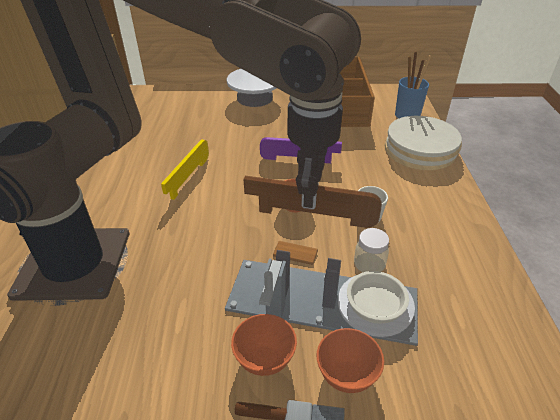

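View pics/wrist8.png

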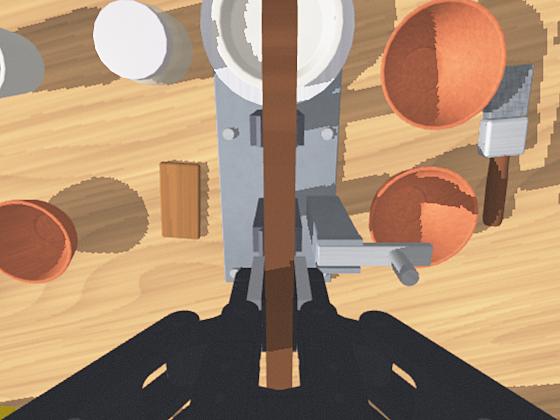

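View pics/top8.png

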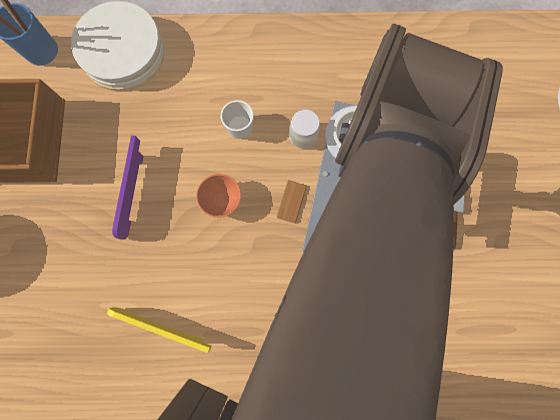

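```bash
python3 - <<'E'
import cv2
im=cv2.imread("pics/wrist8.png");cv2.imwrite("pics/w8c.png",cv2.resize(im[90:290,200:370],None,fx=4,fy=3,interpolation=cv2.INTER_NEAREST))
from h import *
s=get_state();C=cam("wrist",s);p=s["eef_pos"]
a=np.radians(-13.5);y=np.array([np.cos(a),np.sin(a)]);x=np.array([y[1],-y[0]])
for b in (-.002,0,.002):
  for l,z in((( .048+.012,.106)),(.048-.012,.106),(-.048+.012,.106),(.135,.046)):
    q=np.array([.4845,-.1000])+y*l-x*b
    for w in(-.022,-.0125,.0125,.022): print(b,l,w,proj(C,(*(q+x*w),z)).round(1).tolist(),end=" ")
    print()
E
```

```text
-0.002 0.06 -0.022 [251.2, 114.6] -0.002 0.06 -0.0125 [263.5, 114.6] -0.002 0.06 0.0125 [295.7, 114.6] -0.002 0.06 0.022 [307.9, 114.6] 
-0.002 0.036000000000000004 -0.022 [252.0, 145.6] -0.002 0.036000000000000004 -0.0125 [263.9, 145.6] -0.002 0.036000000000000004 0.0125 [295.2, 145.6] -0.002 0.036000000000000004 0.022 [307.1, 145.6] 
-0.002 -0.036000000000000004 -0.022 [254.0, 229.3] -0.002 -0.036000000000000004 -0.0125 [265.0, 229.3] -0.002 -0.036000000000000004 0.0125 [294.0, 229.3] -0.002 -0.036000000000000004 0.022 [305.0, 229.3] 
-0.002 0.135 -0.022 [254.3, 21.1] -0.002 0.135 -0.0125 [265.2, 21.1] -0.002 0.135 0.0125 [293.9, 21.1] -0.002 0.135 0.022 [304.8, 21.1] 
0 0.06 -0.022 [248.6, 114.6] 0 0.06 -0.0125 [260.9, 114.6] 0 0.06 0.0125 [293.1, 114.6] 0 0.06 0.022 [305.3, 114.6] 
0 0.036000000000000004 -0.022 [249.5, 145.6] 0 0.036000000000000004 -0.0125 [261.4, 145.6] 0 0.036000000000000004 0.0125 [292.7, 145.6] 0 0.036000000000000004 0.022 [304.6, 145.6] 
0 -0.036000000000000004 -0.022 [251.7, 229.3] 0 -0.036000000000000004 -0.0125 [262.7, 229.3] 0 -0.036000000000000004 0.0125 [291.7, 229.3] 0 -0.036000000000000004 0.022 [302.7, 229.3] 
0 0.135 -0.022 [252.0, 21.1] 0 0.135 -0.0125 [262.9, 21.1] 0 0.135 0.0125 [291.6, 21.1] 0 0.135 0.022 [302.5, 21.1] 
0.002 0.06 -0.022 [246.1, 114.6] 0.002 0.06 -0.0125 [258.3, 114.6] 0.002 0.06 0.0125 [290.5, 114.6] 0.002 0.06 0.022 [302.7, 114.6] 
0.002 0.036000000000000004 -0.022 [246.9, 145.6] 0.002 0.036000000000000004 -0.0125 [258.9, 145.6] 0.002 0.036000000000000004 0.0125 [290.2, 145.6] 0.002 0.036000000000000004 0.022 [302.1, 145.6] 
0.002 -0.036000000000000004 -0.022 [249.3, 229.3] 0.002 -0.036000000000000004 -0.0125 [260.4, 229.3] 0.002 -0.036000000000000004 0.0125 [289.3, 229.3] 0.002 -0.036000000000000004 0.022 [300.4, 229.3] 
0.002 0.135 -0.022 [249.7, 21.1] 0.002 0.135 -0.0125 [260.6, 21.1] 0.002 0.135 0.0125 [289.3, 21.1] 0.002 0.135 0.022 [300.2, 21.1]
```

View pics/w8c.png

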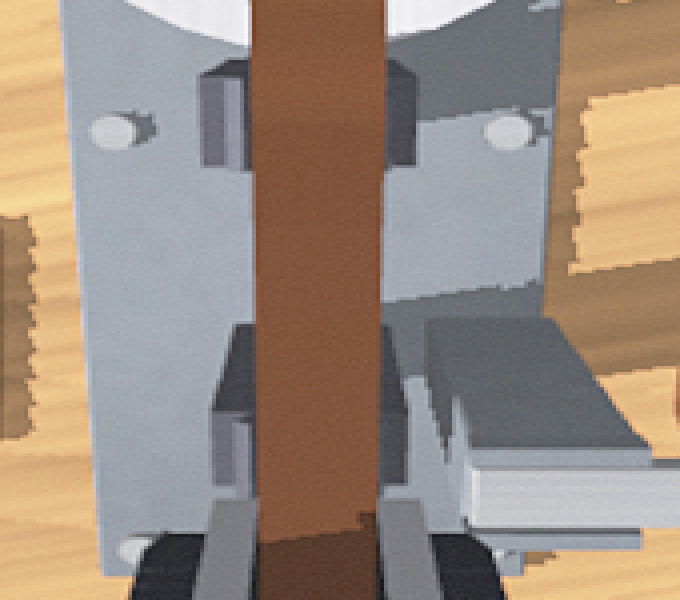

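>>> {"api": "move_arm", "payload": {"plan": [[[0, 0.3, 0, 0.0015, -0.001, 0.03, 0], [0, 0.3, 0, 0.0015, -0.001, 0.06, 0], [0, 0.3, 0, 0.0015, -0.001, 0.09, 0], [0, 0.3, 0, 0.0015, -0.001, 0.09, 0], [0, 0.3, 0, 0.0015, -0.001, 0.09, 0]]]}}

```text
time: 13.55
eef_pos: [0.4846, -0.1001, 0.1546]
tcp_rot: [0.993, -0.117, 0.002, -0.0]
contact_force: [0.5, 0.8, -0.2]
opening: 0.111
```

```bash
python3 - <<'E'
from h import *
go([((.483,-.0997,.09),-103.5)])
im=read_camera("side");cv2.imwrite("pics/s9.png",cv2.resize(im[160:360,200:460,::-1],None,fx=3,fy=3))
s=get_state();C=cam("wrist",s);im=read_camera("wrist");cv2.imwrite("pics/w9.png",im[:,:,::-1])
a=np.radians(-13.5);y=np.array([np.cos(a),np.sin(a)]);x=np.array([y[1],-y[0]])
for l in(.06,.036,-.036):
    q=np.array([.4845,-.1000])+y*l
    print(l,[proj(C,(*(q+x*w),.106)).round(1).tolist() for w in(-.022,.022)])
E
```

```text
t 13.55 pos [ 0.4846 -0.1001  0.1546] yaw -103.48 tilt [ 4.e-03  1.e-04 -1.e+00] q6 [-23.5  79.9] op 0.111 F [ 0.5  0.8 -0.2]
[-0.06, -0.22, 0.02] [-0.0019, 0.0, 0.0646]
0.06 [[237.0, 131.3], [318.3, 131.3]]
0.036 [[238.6, 174.7], [316.8, 174.7]]
-0.036 [[242.7, 287.3], [313.0, 287.3]]
```

View pics/s9.png

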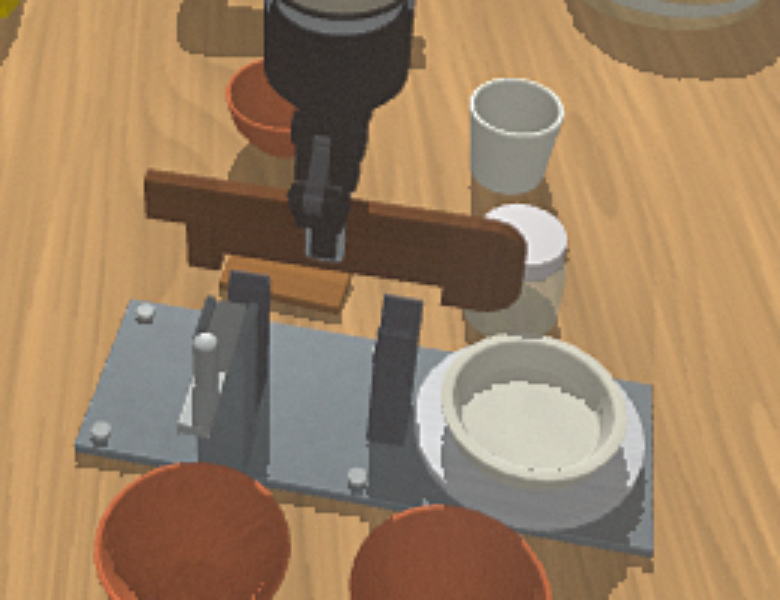

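View pics/w9.png

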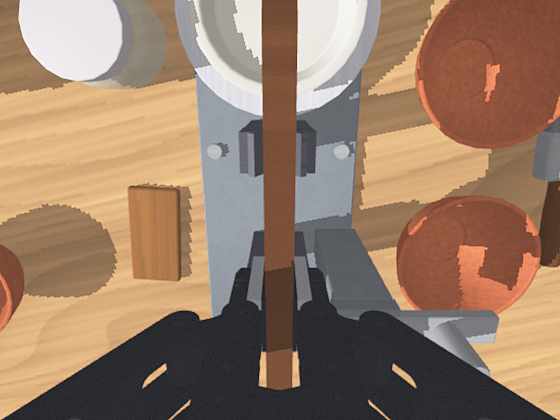

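```bash
python3 - <<'E'
from h import *
im=read_camera("side");cv2.imwrite("pics/s9b.png",cv2.resize(im[205:275,240:390,::-1],None,fx=5,fy=5,interpolation=cv2.INTER_NEAREST))
C=cam("side");a=np.radians(-13.5);y=np.array([np.cos(a),np.sin(a)]);x=np.array([y[1],-y[0]])
f=lambda px:((px-[240,205])*5).round(0).tolist()
s=get_state();print(s["eef_pos"])
for tx in(.4805,.4845,.4885):
    q=np.array([.4845,-.1])+y*(tx-.4845);z=.1546+.011
    print(tx,[f(proj(C,(*(q+y*l+x*.005),z+h))) for l,h in((-.066,-.04),(.066,-.04),(-.066,-.025),(.066,-.025),(-.11,.025),(.09,-.04))])
for l in(-.06,-.036,.036,.06): print("post",l,f(proj(C,(*(np.array([.4845,-.1])+y*l+x*.022),.106))))
E
```

```text
[ 0.48495224 -0.10024146  0.15515598]
0.4805 [[145.0, 222.0], [510.0, 280.0], [144.0, 192.0], [514.0, 251.0], [17.0, 70.0], [579.0, 291.0]]
0.4845 [[156.0, 223.0], [522.0, 282.0], [155.0, 194.0], [526.0, 253.0], [28.0, 72.0], [590.0, 293.0]]
0.4885 [[166.0, 225.0], [533.0, 284.0], [166.0, 196.0], [537.0, 255.0], [40.0, 73.0], [602.0, 295.0]]
post -0.06 [161.0, 297.0]
post -0.036 [227.0, 308.0]
post 0.036 [426.0, 341.0]
post 0.06 [494.0, 353.0]
```

View pics/s9b.png

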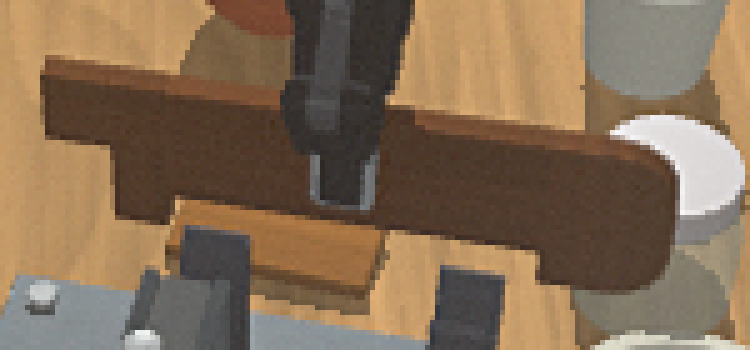

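```bash
python3 - <<'E'
from h import *
im=read_camera("side")[:,:,::-1]
C=cam("side");a=np.radians(-13.5);y=np.array([np.cos(a),np.sin(a)]);x=np.array([y[1],-y[0]])
x0,y0,k=255,235,6
big=cv2.resize(im[y0:y0+75,x0:x0+125],None,fx=k,fy=k,interpolation=cv2.INTER_NEAREST).copy()
def P(off,l,w,z): 
    q=np.array([.4845,-.1])+y*(l+off)+x*w; u=proj(C,(*q,z)); return tuple(int(v) for v in ((u+.5-[x0,y0])*k))
for off,col in((0,(0,0,255)),(.002,(0,255,0))):
    for c in(-.048,.048):
        pts=[P(off,c+d,w,.106) for d,w in((-.012,-.022),(.012,-.022),(.012,.022),(-.012,.022))]
        cv2.polylines(big,[np.array(pts)],True,col,1)
        cv2.line(big,pts[2],P(off,c+.012,.022,.02),col,1)
cv2.imwrite("pics/s9c.png",big)
E
```

```text
(no output)
```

View pics/s9c.png

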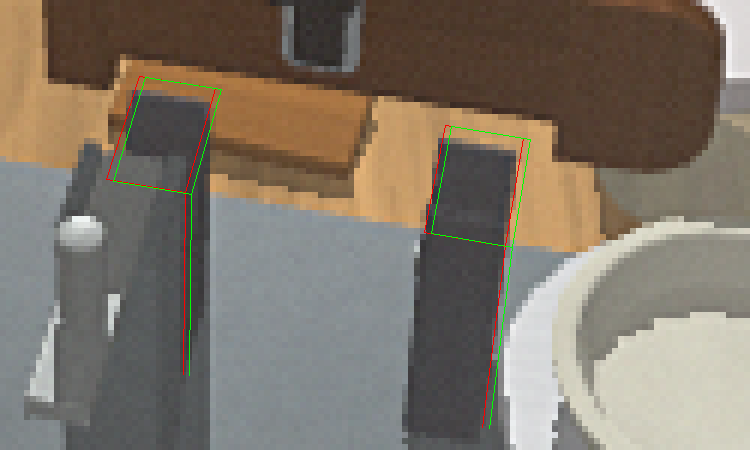

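>>> {"api": "move_arm", "payload": {"plan": [[[0, -0.2, 0, -0.005, 0, 0, 0], [0, -0.2, 0, -0.005, 0, 0.0, 0], [0, -0.2, 0, -0.005, 0, 0.0, 0], [0, -0.2, 0, -0.005, 0, 0.0, 0], [0, -0.2, 0, -0.005, 0, 0.0, 0]]]}}

```text
time: 14.38
eef_pos: [0.4799, -0.099, 0.1548]
tcp_rot: [0.993, -0.117, 0.001, -0.0]
contact_force: [0.5, -0.4, -0.7]
opening: 0.107
```

```bash
python3 - <<'E'
from h import *
go([((.48,-.0993,.09),-103.5)])
im=read_camera("side")[:,:,::-1]
cv2.imwrite("pics/s10.png",cv2.resize(im[205:285,240:390],None,fx=5,fy=5,interpolation=cv2.INTER_NEAREST))
im=read_camera("wrist")[:,:,::-1]
cv2.imwrite("pics/w10.png",cv2.resize(im[100:320,180:380],None,fx=3,fy=2.5,interpolation=cv2.INTER_NEAREST))
E
```

```text
t 14.38 pos [ 0.4799 -0.099   0.1548] yaw -103.48 tilt [ 1.5e-03  5.0e-04 -1.0e+00] q6 [-23.6  79.9] op 0.107 F [ 0.5 -0.4 -0.7]
[-0.05, -0.08, 0.02] [0.0001, 0.0003, 0.0648]
```

View pics/s10.png

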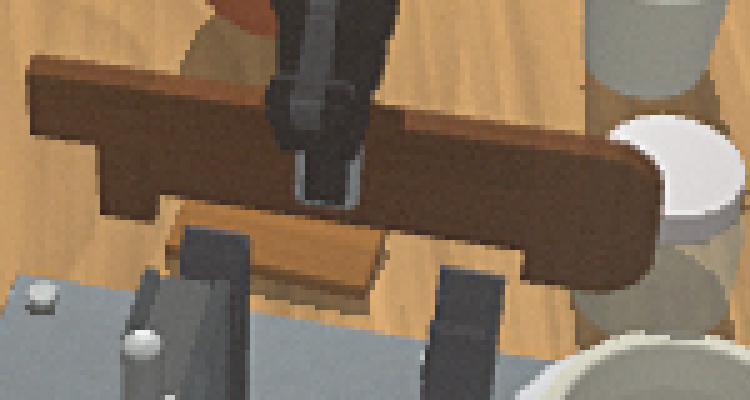

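View pics/w10.png

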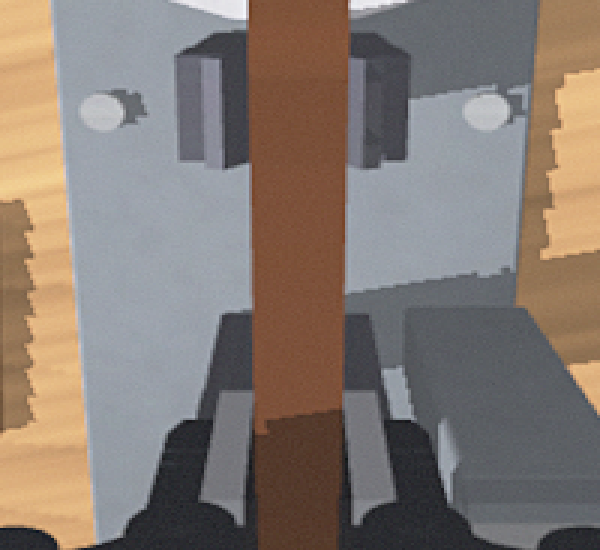

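>>> {"api": "move_arm", "payload": {"plan": [[[0, 0, 0, 0, -0.001, 0.015, 0], [0, 0, 0, 0, -0.001, 0.03, 0], [0, 0, 0, 0, -0.001, 0.045, 0], [0, 0, 0, 0, -0.001, 0.058, 0], [0, 0, 0, 0, -0.001, 0.06, 0]]]}}

```text
time: 15.1
eef_pos: [0.4793, -0.0976, 0.0932]
tcp_rot: [0.993, -0.117, -0.001, -0.001]
contact_force: [0.9, -0.4, -1.6]
opening: 0.107
```

```bash
python3 - <<'E'
from h import *
go([])
im=read_camera("side")[:,:,::-1]
cv2.imwrite("pics/s11.png",cv2.resize(im[205:325,220:430],None,fx=3.7,fy=3.7,interpolation=cv2.INTER_NEAREST))
E
```

```text
t 15.1 pos [ 0.4793 -0.0976  0.0932] yaw -103.48 tilt [-0.0013  0.0017 -1.    ] q6 [-23.4  80. ] op 0.107 F [ 0.9 -0.4 -1.6]
```

View pics/s11.png

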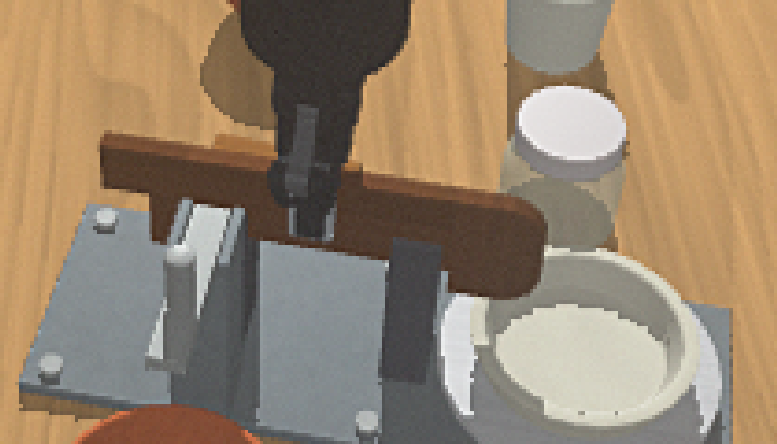

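>>> {"api": "move_arm", "payload": {"plan": [[[0, 0, 0, 0, 0, 0.002, 0], [0, 0, 0, 0, 0, 0.004, 0], [0, 0, 0, 0, 0, 0.006, 0], [0, 0, 0, 0, 0, 0.008, 0], [0, 0, 0, 0, 0, 0.009, 0]]]}}

```text
time: 15.78
eef_pos: [0.4797, -0.0978, 0.0847]
tcp_rot: [0.993, -0.117, -0.0, -0.001]
contact_force: [0.2, -0.5, -0.6]
opening: 0.108
```

```bash
python3 - <<'E'
from h import *
go([])
E
```

```text
t 15.78 pos [ 0.4797 -0.0978  0.0847] yaw -103.49 tilt [-3.0e-04  1.3e-03 -1.0e+00] q6 [-23.4  80. ] op 0.108 F [ 0.2 -0.5 -0.6]
```

>>> {"api": "move_arm", "payload": {"plan": [[[0, 0, 0, 0, 0, 0.001, 0], [0, 0, 0, 0, 0, 0.002, 0], [0, 0, 0, 0, 0, 0.003, 0], [0, 0, 0, 0, 0, 0.003, 0], [0, 0, 0, 0, 0, 0.003, 0]]]}}

```text
time: 16.4
eef_pos: [0.4798, -0.0978, 0.0841]
tcp_rot: [0.993, -0.117, -0.001, -0.001]
contact_force: [-7.2, 2.2, 13.6]
opening: 0.115
```

```bash
python3 - <<'E'
from h import *
go([])
im=read_camera("side")[:,:,::-1]
cv2.imwrite("pics/s12.png",cv2.resize(im[205:325,220:430],None,fx=3.7,fy=3.7,interpolation=cv2.INTER_NEAREST))
E
```

```text
t 16.4 pos [ 0.4798 -0.0978  0.0841] yaw -103.47 tilt [-0.0019  0.0016 -1.    ] q6 [-23.4  80. ] op 0.115 F [-7.2  2.2 13.6]
```

View pics/s12.png

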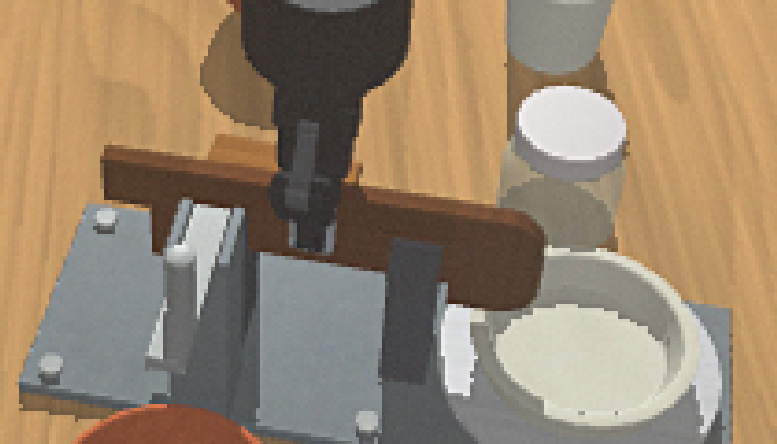

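>>> {"api": "move_arm", "payload": {"plan": [[[0, 0, 0, 0, 0, 0, 0], [0, 0, 0, 0, 0, 0, 0.03], [0, 0, 0, 0, 0, 0, 0.06], [0, 0, 0, 0, 0, 0, 0.085], [0, 0, 0, 0, 0, 0, 0.085]]]}}

```text
time: 17.08
eef_pos: [0.4797, -0.0978, 0.0839]
tcp_rot: [0.993, -0.117, -0.001, -0.001]
contact_force: [0.6, -0.1, 0.1]
opening: 0.947
```

>>> {"api": "move_arm", "payload": {"plan": [[[0, 0, 0, 0, 0, -0.02, 0.085], [0, 0, 0, 0, 0, -0.06, 0.085], [0, 0, 0, 0, 0, -0.11, 0.085], [0, 0, 0, 0, 0, -0.13, 0.085], [0, 0, 0, 0, 0, -0.13, 0.085]]]}}

```text
time: 17.7
eef_pos: [0.4811, -0.0985, 0.216]
tcp_rot: [0.993, -0.117, 0.001, -0.0]
contact_force: [0.3, -0.2, -0.3]
opening: 0.995
```

```bash
python3 - <<'E'
from h import *
go([])
s=get_state();C=cam("wrist",s)
im=read_camera("side")[:,:,::-1]
cv2.imwrite("pics/s13.png",cv2.resize(im[205:325,220:430],None,fx=3.7,fy=3.7,interpolation=cv2.INTER_NEAREST))
im=read_camera("wrist")[:,:,::-1];cv2.imwrite("pics/w13.png",im)
print([(np.round(d["centre"],1),d["p"],atz(C,d["centre"],.152).round(4)) for d in pinpoint("wrist","keeper_knob")][:2])
E
```

```text
t 17.7 pos [ 0.4811 -0.0985  0.216 ] yaw -103.47 tilt [ 2.2e-03 -1.0e-04 -1.0e+00] q6 [-23.4  80. ] op 0.995 F [ 0.3 -0.2 -0.3]
[(array([421.6, 285.7]), 0.84, array([ 0.4153, -0.182 ,  0.152 ]))]
```

View pics/s13.png

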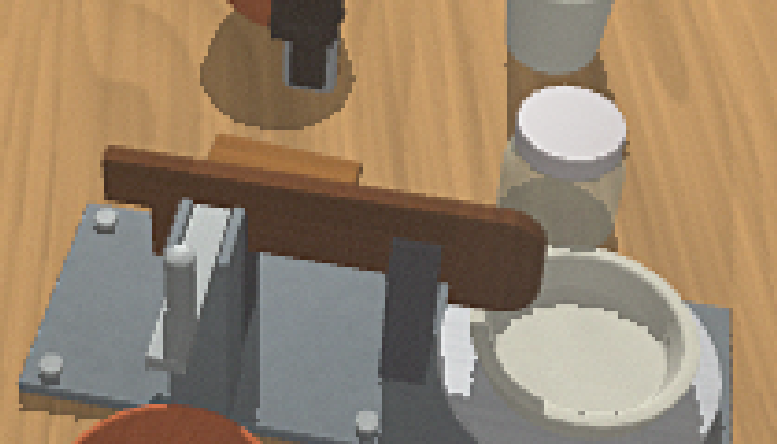

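View pics/w13.png

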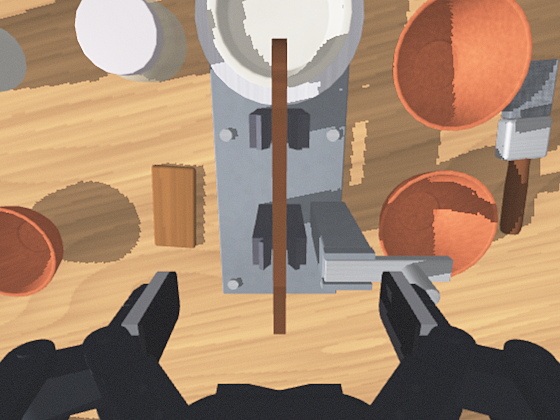

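```bash
python3 - <<'E'
from h import *
go([((.4153,-.181,.215),-103.5),((.4153,-.181,.138),-103.5)])
E
```

```text
t 17.85 pos [ 0.4791 -0.0976  0.2121] yaw -103.47 tilt [-0.0049  0.0029 -1.    ] q6 [-23.4  80. ] op 0.992 F [-1.1 -0.3 -0.7]
[-0.09, 0.31, 0.03] [-0.0427, 0.0959, -0.0028]
[-0.09, 0.31, 0.03] [-0.0422, 0.096, 0.0742]
```

>>> {"api": "move_arm", "payload": {"plan": [[[0, 0.3, 0, -0.021, 0.048, -0.003, 0.06], [0, 0.3, 0, -0.042, 0.096, -0.003, 0.06], [0, 0.3, 0, -0.042, 0.096, 0, 0.06], [0, 0.3, 0, -0.042, 0.096, 0.02, 0.06], [0, 0.3, 0, -0.042, 0.096, 0.03, 0.06]]]}}

```text
time: 18.48
eef_pos: [0.415, -0.18, 0.1797]
tcp_rot: [0.993, -0.117, -0.002, -0.002]
contact_force: [0.1, 0.2, -0.4]
opening: 0.709
```

```bash
python3 - <<'E'
from h import *
s=get_state();C=cam("wrist",s);p=s["eef_pos"]
im=read_camera("wrist")[:,:,::-1];cv2.imwrite("pics/w14.png",im)
print([proj(C,(p[0],p[1],z)).round(1) for z in(.13,.165)])
go([((.4153,-.181,.138),-103.5)])
E
```

```text
[array([278.3, 232.1]), array([278. , 259.3])]
t 18.52 pos [ 0.4146 -0.1796  0.1788] yaw -103.43 tilt [-0.0042  0.0052 -1.    ] q6 [-36.4  67. ] op 0.702 F [-0.5  0.8 -0.9]
[-0.24, 0.31, 0.07] [0.0013, 0.0014, 0.0408]
```

View pics/w14.png

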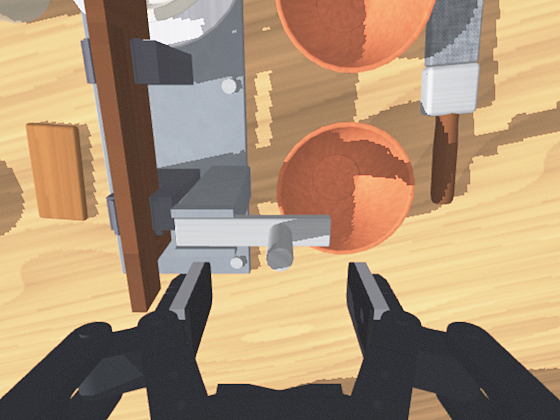

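>>> {"api": "move_arm", "payload": {"plan": [[[0, 0.3, 0, 0.0, 0.001, 0.02, 0.06], [0, 0.3, 0, 0.0, 0.001, 0.04, 0.06], [0, 0.3, 0, 0.0, 0.001, 0.04, 0.05], [0, 0.3, 0, 0.0, 0.001, 0.04, 0], [0, 0.3, 0, 0.0, 0.001, 0.04, 0]]], "force": 25}}

```text
time: 19.15
eef_pos: [0.4149, -0.1805, 0.1399]
tcp_rot: [0.993, -0.117, 0.001, -0.002]
contact_force: [2.2, 6.9, 0.9]
opening: 0.165
```

>>> {"api": "move_arm", "payload": {"plan": [[[0, 0, 0, 0, 0, -0.002, 0], [0, 0, 0, 0, 0, -0.002, 0], [0, 0, 0, 0, 0, -0.002, 0], [0, 0, 0, 0, 0, -0.002, 0], [0, 0, 0, 0, 0, -0.002, 0]]]}}

```text
time: 19.77
eef_pos: [0.4149, -0.1801, 0.1403]
tcp_rot: [0.993, -0.117, 0.002, -0.002]
contact_force: [6.1, -0.4, -12.1]
opening: 0.153
```

```bash
python3 - <<'E'
from h import *
go([])
E
```

```text
t 19.77 pos [ 0.4149 -0.1801  0.1403] yaw -103.46 tilt [ 0.0038  0.004  -1.    ] q6 [-36.5  66.8] op 0.153 F [  6.1  -0.4 -12.1]
```

>>> {"api": "move_arm", "payload": {"plan": [[[0, 0, 0, 0, -0.012, 0, 0], [0, 0, 0, 0, -0.024, 0, 0], [0, 0, 0, 0, -0.036, 0, 0], [0, 0, 0, 0, -0.044, 0, 0], [0, 0, 0, 0, -0.046, 0, 0]]]}}

```text
time: 20.4
eef_pos: [0.4255, -0.1361, 0.1403]
tcp_rot: [0.993, -0.116, 0.002, 0.0]
contact_force: [1.1, -10.8, -11.4]
opening: 0.147
```

```bash
python3 - <<'E'
from h import *
go([])
im=read_camera("wrist")[:,:,::-1];cv2.imwrite("pics/w15.png",im)
E
```

```text
t 20.4 pos [ 0.4255 -0.1361  0.1403] yaw -103.31 tilt [ 3.e-03 -9.e-04 -1.e+00] q6 [-30.8  72.5] op 0.147 F [  1.1 -10.8 -11.4]
```

View pics/w15.png

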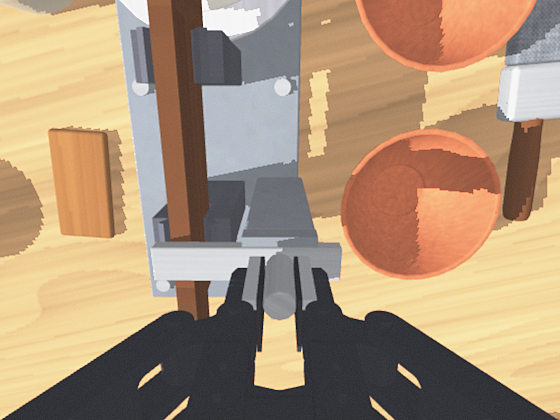

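>>> {"api": "move_arm", "payload": {"plan": [[[0, 0, 0, 0, -0.002, 0, 0], [0, 0, 0, 0, -0.002, 0, 0], [0, 0, 0, 0, -0.002, 0, 0], [0, 0, 0, 0, 0, 0, 0], [0, 0, 0, 0, 0, 0, 0.03]]]}}

```text
time: 21.08
eef_pos: [0.4256, -0.1357, 0.1411]
tcp_rot: [0.993, -0.116, 0.001, -0.0]
contact_force: [-1.3, -1.0, 0.0]
opening: 0.344
```

>>> {"api": "move_arm", "payload": {"plan": [[[0, 0, 0, 0, 0, 0, 0.05], [0, 0, 0, 0, 0, 0, 0.05], [0, 0, 0, 0, 0, -0.02, 0.05], [0, 0, 0, 0, 0, -0.06, 0.06], [0, 0, 0, 0, 0, -0.11, 0.06]]]}}

```text
time: 21.7
eef_pos: [0.4246, -0.1351, 0.2515]
tcp_rot: [0.993, -0.116, -0.0, -0.001]
contact_force: [1.0, 0.2, -0.6]
opening: 0.705
```

>>> {"api": "move_arm", "payload": {"plan": [[[0, 0, 0, -0.01, -0.03, -0.02, 0.085], [0, 0, 0, -0.01, -0.06, -0.04, 0.085], [0, 0, 0, -0.01, -0.06, -0.05, 0.085], [0, 0, 0, -0.01, -0.06, -0.05, 0.085], [0, 0, 0, -0.01, -0.06, -0.05, 0.085]]]}}

```text
time: 22.32
eef_pos: [0.4282, -0.075, 0.3007]
tcp_rot: [0.993, -0.117, -0.001, -0.001]
contact_force: [-0.2, -0.2, 0.1]
opening: 0.995
```

```bash
python3 - <<'E'
from h import *
go([])
s=get_state();C=cam("wrist",s)
im=read_camera("side")[:,:,::-1]
cv2.imwrite("pics/s16.png",cv2.resize(im[150:420,200:470],None,fx=2.2,fy=2.2))
im=read_camera("wrist")[:,:,::-1];cv2.imwrite("pics/w16.png",im)
print([(np.round(d["centre"],1),d["p"],atz(C,d["centre"],.152).round(4)) for d in pinpoint("wrist","keeper_knob")][:2])
E
```

```text
t 22.32 pos [ 0.4282 -0.075   0.3007] yaw -103.38 tilt [-0.0015  0.0027 -1.    ] q6 [-23.4  79.9] op 0.995 F [-0.2 -0.2  0.1]
[(array([349.4, 172.7]), 0.8, array([ 0.4272, -0.1367,  0.152 ]))]
```

View pics/s16.png

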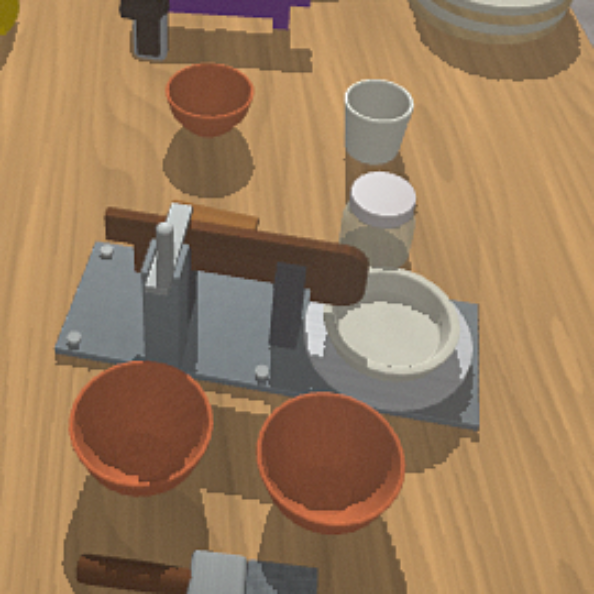

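View pics/w16.png

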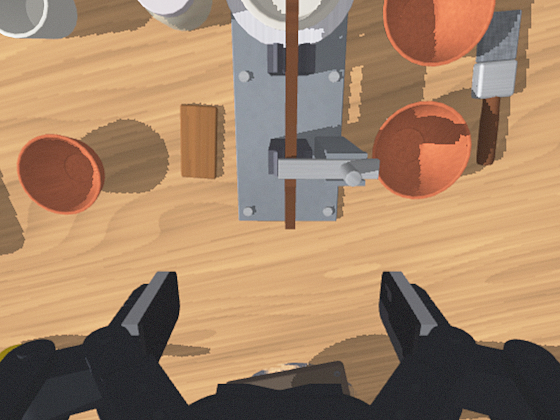

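The side view shows the template seated in both posts with its rounded end over the mould, and the bar across the far slot. In the wrist view the bar runs from (278,168) to (378,170), with the knob at (350,173). The pots and tools haven't moved, so I'm handing in.

```bash
python3 -c "
from plant import ticket;print(ticket.sign_off())"
```

```text
the job is handed in; nothing more can be done
None
```

The job is done and handed in at about 22.5 s of the 67 s allowed. I drew the keeper back and lifted the template out. I turned it 180°, lowered it into both posts with its rounded end over the mould, then shut the keeper and let go.

**Template:** It met the slot floor at tool height 84.1 mm, the same as when I gripped it at home, pressing with about 14 N. The last side picture shows the rounded end over the mould.

**Keeper:** It travelled about 45 mm back to its stop, with about 11 N of reaction there. The knob measured within about 2 mm of its expected shut position, and the last wrist picture shows the bar lying across the far slot.

**Surroundings:** The bowls, cup, jar, rib and brush look unmoved, and the gripper is open and clear of everything.

**Disagreements along the way:**
- Before lowering, the side camera showed the template about 5 mm too far toward the mould, which the tool pose had not shown. I corrected that first.
- The tool-pose readings drifted by 1–2 mm sideways and up to about 9 mm in height between calls.
- One network reading put the knob in the wrong place, so I ignored it.

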